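# Show the copper tensile coupon to the inspection camera

## Task

Lift the copper tensile coupon up and off its hook on the rack, holding it only by its upper head, and present it to the inspection camera: held still in the air, upright as it hung, the middle of its speckled patch on the lens axis 120 mm in front of the ring light, and the speckled face turned square to the lens. Finish while holding it there; do not put it down or let it go. Leave the other coupons hanging and the other things where they are, do not drop the coupon, and do not knock the camera or its stand.

Things in the scene. Friction and masses are not known exactly. Their poses are not given: they have to be found in the camera images.
- copper_coupon: Copper test coupon: bare reddish flat tensile specimen, dog-bone, 180 x 40 x 8 mm, 0.26 to 0.4 kg. It hangs on one of the rack's four hooks (varies), upright. The middle 52 mm of its 12.5 mm wide waist is white with black speckles, on one face only, the face towards the hook tips (robot side). Origin: its middle. Axes as it hangs: z up along its length, y along its width, -x out of the speckled face.
- coupon_hole (a point): Centre of the copper coupon's upper pin hole (16 mm diameter, through the 8 mm), 65 mm above the coupon's middle and 25 mm below its top edge, in the centre of the upper head, which is 40 mm wide and 50 mm long (40 to 90 mm above the coupon's middle). The lower head is the same. Axes as the coupon's.
- rack: Fixed steel rack: drip tray 150 x 430 mm, rim 16 mm; uprights of 12 mm at y +-200 mm; 12 mm crossbar along its y at 205 mm height, with four hooks at y -142.5, -47.5, +47.5 and +142.5 mm. The hooks point along its -x, towards the robot's side. Coupons hang 35 mm ahead of the crossbar's middle, lower ends 45 mm above the bench. Origin: on the bench, under the crossbar's middle. z up.
- rack_bar (a point): Middle of the rack's crossbar, 205 mm above the bench. Each hook is 5 mm wire running level from the bar along the rack's -x, its end turned up: the tip, 57 mm ahead of the bar's middle, stands 5 mm above the level wire. The top of the coupon's hole rests on the wire: to come off it is raised about 8 mm (5 to 11), then drawn level along -x by 35 mm or more. Axes as the rack's.
- camera: Inspection camera: grey 44 mm camera head with a black lens inside a black ring light of 72 mm diameter with a white front face, clamped to the post of its stand and looking level across the bench. Its height on the post and its direction vary; it does not move during the job. Origin: on the post's axis at the height of the lens axis. Axes: x is the viewing direction along the lens axis, z up. The front face of lens and ring light lies at x = 130 mm.
- focus (a point): The camera's focus point in the air: on the lens axis, 120 mm in front of the front face of the ring light (250 mm from the post's axis), 160 to 220 mm above the bench. Its axes are parallel to the camera's (x the viewing direction, z up).
- stand: Stand of the camera: dark steel base 150 x 150 x 14 mm with an upright steel post of 25 mm diameter, 314 mm tall, fixed to the bench. Origin: centre of the base's underside.
- aluminium_coupon: Bare aluminium (pale silver) coupon, same shape, on another hook; stays there. Origin at its middle.
- steel_coupon: Dark grey steel coupon, same shape, on another hook; stays there. Origin at its middle.
- white_coupon: White plastic coupon, same shape, on another hook; stays there. Origin at its middle.
- wash_bottle: White plastic bottle with a red cap, 60 mm diameter, 140 mm tall, behind the rack. Origin at its foot.
- beaker: Empty glass beaker, 70 mm diameter, 85 mm tall, at the back of the bench. Origin at its foot.
- jar: Amber glass jar with a black cap, 60 mm diameter, 60 mm tall, behind the rack. Origin at its foot.
- marker: White marker pen with a blue cap, 130 mm long, 15 mm thick, lying left in front of the rack. Origin under its middle.
Things that resemble listed ones, but are neither listed nor needed, are in the scene too. There is more than one size of the copper_coupon; the job needs the largest.

How it is judged:
By the outcome, as a careful person would: the job done as asked, in the order asked, and still so for the second after the job is handed in, while the arm keeps its last pose, push and grip.
It also fails if it takes over 45 s, if anything falls off the work surface, if the arm or the gripper's body presses on something with over 40 N, if the wrist force passes 120 N, or if a joint passes its speed limit or range.

## Robot

A 6-joint arm with a two-finger parallel gripper is mounted at the origin on the work surface. World frame = base frame: x ahead of the robot, y to its left, z up, the work surface at z = 0. Lengths are in m, angles in rad, forces in N, time in s.
With the tool pointing down it reaches from about 0.325 to 0.85 m from the base axis. Payload 4.4 kg.
Tool frame: the origin (TCP) lies midway between the tips of the shut fingers; the grasp point (between the pads) lies 19 mm behind it; z points along the fingers, y is the direction in which the jaws open and shut (so a half turn about z gives the same grasp; the last joint's range is limited). The gripper opens to 94 mm and grips with 3 to 60 N. Pads are 16 mm wide; open, the fingers measure 119 mm over their backs; the gripper's body (75 mm by 177 mm) begins 78 mm behind the grasp point.
Start: joints at [-1.496, 0.207, 1.542, -0, 1.393, -0.15], TCP at [0.129, -0.56, 0.205] pointing down, gripper open.
Joint ranges: [-2.73, 2.73], [-0.86, 2.22], [0.23, 2.46], [-1.11, 4.25], [0.08, 2.63], [-2.82, 2.82]. Speed limits (rad/s): [2.79, 2.79, 3.14, 3.14, 3.14, 3.14].

## Interface

Orientations are given as a rotation vector (axis times angle).
In Python, from workcell import observe, camera, finish_job, spot_in, outline_of, tip_of gives the robot as it stands.
- The arm moves only by the tool jog_arm, never from a script. Its argument "series" is a list of rows, each an object of numbers: "fingers": the opening in per cent of the stroke, from 0 (shut) to 100 (fully open); "tx", "ty", "tz": the shift along the tool's x, y, z in mm; "turn": the turn about the tool's z in rad. In form: [{"fingers": .., "tx": .., "ty": .., "tz": .., "turn": ..}, ...]. A call has 1 to 8 rows; each row shifts and turns the pose as measured when the row begins, along the tool's axes as they then stand; what a row does not reach is not made up. A row lasts 1/12 s, in which the tool goes at most 41.7 mm and 7.16 degrees, less where a joint would pass 70% of its speed; a pose out of reach is approached as far as the arm can. A call is refused whole if a number of a shift passes 41.7 or a number of a turn 0.125, either way. A call with a gripper value outside its range is refused whole. The fingers move at their own pace and stop on an object; the grip force is fixed at half the most. Time passes only in rows, so rows that do not move let the fingers close. It gives the time, the measured TCP pose, the force and the opening at its end, in the units of the state.
- observe(): the state, without advancing time (a new reading comes with each control period).
- camera(name): name is "side" or "top"; returns a dict with "pixels" (420x560x3 uint8, blue, green, red), "z_map" (420x560 float32, m along the optical axis (not along the pixel's ray), 0 where there is no reading), "vertical_fov" (degrees; the focal length in pixels is half the picture's height over the tangent of half this angle, whatever the lens; pixels are square), "cx", "cy" (the principal point, pixels), "cam_to_world" (4x4, takes a point from camera to world coordinates). Camera axes: x right, y up, looking along -z (the intrinsics and any distortion apply to the point x, -y, -z); pixel columns grow to the right and rows downward; lengths in m; the calibration is good to about 2 mm. A picture is of the moment at which its call begins.
- finish_job(): hands the job in, once; it reports no verdict.
Trained networks look in a picture, given as the dict that the camera call returned (one of the last four; its "shot" number tells which), for a name from the list of things; names that differ only in an ending like _2 or _b are one class to them, and where a whole thing is asked for, a point or a joint stands for the part that bears it (a point fixed in the world has none). Each returns a list of dicts, best first, with "conf" (0 to 1); they miss things now and then, are a little off and sometimes report something else, mostly with a low value. They report only what shows in the picture. A call takes as long as a camera call. They do not tell look-alikes from the thing itself.
- spot_in(picture, target): "bbox" ([left, top, width, height] in pixels, round what is visible of it).
- outline_of(picture, target): "pixels" (420x560 bool, what is visible of it) and "bbox" ([left, top, width, height] in pixels, round what is visible of it).
- tip_of(picture, target): "at" ([column, row] in pixels: a listed point, or the origin of a listed thing).
The state is a dict: "clock": time; "joint_pos": joint angles; "dq": joint speeds; "effort": joint torques, N m; "tcp_pos": TCP position; "ee_rot": TCP orientation; "force": force on the tool from outside, world axes, zero at the start; "ft_torque": the same for the moment, N m; "opening": finger opening in m.
Only numpy, scipy, OpenCV 4.12 (cv2) and the standard library are available. Lean on these libraries where they do the work, as an engineer would, in place of code of your own. Each camera call takes 0.05 s, during which the arm holds its last target. There are 200 camera calls.

## Working session

There is one attempt and no reset: what is moved stays moved. The work goes in short steps, Python scripts to look and compute and a tool call to move; the robot and the scene stay as the last step left them, time stands still between calls to the robot, and variables do not carry over. Pictures are saved under pics/ and viewed, about 8 in all and at most 12, crops included, and the job is handed in when it is done.

Besides the shell and the picture viewer there is one more tool, called after "Call:" as name(argument=value, ...), one argument or row to a line, values as JSON. jog_arm: Moves the arm, as the interface text tells. Its arguments: {"type":"object","properties":{"series":{"type":"array","items":{"type":"object","properties":{"fingers":{"type":"number"},"tx":{"type":"number"},"ty":{"type":"number"},"tz":{"type":"number"},"turn":{"type":"number"}}}}},"required":["series"]}

```bash
mkdir -p pics; ls; cat > h.py <<'E'
import numpy as np, cv2
from workcell import *
def world(p,u,v,z=None):
    f=p["pixels"].shape[0]/2/np.tan(np.radians(p["vertical_fov"])/2)
    u=np.asarray(u,float);v=np.asarray(v,float)
    if z is None: z=p["z_map"][v.astype(int),u.astype(int)]
    c=np.stack([(u-p["cx"])/f*z,-(v-p["cy"])/f*z,-z,np.ones_like(u)*np.ones_like(z)],-1)
    return (c@np.array(p["cam_to_world"]).T)[...,:3]
def proj(p,w):
    f=p["pixels"].shape[0]/2/np.tan(np.radians(p["vertical_fov"])/2)
    c=np.linalg.inv(np.array(p["cam_to_world"]))@np.append(w,1)
    return np.array([p["cx"]+f*c[0]/-c[2],p["cy"]-f*c[1]/-c[2]])
E
python3 - <<'E'
from h import *
s=observe();print(s)
for n in("side","top"):
    p=camera(n);cv2.imwrite(f"pics/{n}0.png",p["pixels"])
    print(n,[k for k in p if k not in("pixels","z_map")],p["vertical_fov"],p["cx"],p["cy"],np.round(p["cam_to_world"],3).tolist())
    for k in p:
        if 'dist' in k: print(k,p[k])
    for t in("copper_coupon","coupon_hole","focus","camera","rack","rack_bar","stand","aluminium_coupon","steel_coupon","white_coupon"):
        print(t,[(np.round(r["at"],1).tolist(),round(r["conf"],2)) for r in tip_of(p,t)][:4],[(r["bbox"],round(r["conf"],2)) for r in spot_in(p,t)][:4] if t not in("focus",) else "")
E
```

```text
pics
{'clock': 0.0, 'joint_pos': array([-1.49550918e+00,  2.07433683e-01,  1.54291923e+00, -1.65274790e-05,
        1.39346634e+00, -1.50499710e-01]), 'dq': array([ 0.0001481 , -0.00100591,  0.00222931, -0.00100773,  0.0009504 ,
        0.00127643]), 'effort': array([-1.51527358e-03, -3.70885205e+01, -2.81415278e+01,  6.96565001e-02,
        3.60705738e-02, -1.63697737e-04]), 'tcp_pos': array([ 0.12865103, -0.55961671,  0.20429949]), 'ee_rot': array([-3.11938224e+00, -3.53666126e-01, -1.05892006e-04]), 'force': array([-0.06693161, -0.58247512,  0.2658286 ]), 'ft_torque': array([ 0.00905664,  0.02902383, -0.00956566]), 'opening': 0.09396077937245927}
side ['vertical_fov', 'cx', 'cy', 'cam_to_world', 'shot'] 44.87196365943744 279.49586689868397 209.1761102240851 [[1.0, -0.004, -0.017, 0.509], [-0.013, 0.5, -0.866, -1.128], [0.012, 0.866, 0.499, 0.755], [0.0, 0.0, 0.0, 1.0]]
copper_coupon [([293.3, 207.5], 0.87), ([346.9, 225.4], 0.5), ([281.3, 264.6], 0.42)] [([288.5, 170.6, 11.3, 67.3], 0.79), ([341.2, 201.6, 8.2, 38.7], 0.52)]
coupon_hole [([284.3, 241.6], 0.6), ([294.4, 180.6], 0.57
[... 1343 characters left out ...]
, 0.55)]
focus [] 
camera [([485.6, 209.5], 0.96), ([224.0, 128.6], 0.39)] [([421.1, 195.2, 84.0, 40.2], 0.76)]
rack [([209.4, 197.2], 0.64)] [([158.2, 207.7, 39.2, 11.9], 0.69), ([96.1, 165.3, 195.6, 86.5], 0.62), ([420.6, 194.1, 80.2, 40.4], 0.54)]
rack_bar [([189.2, 191.0], 0.62)] [([94.6, 164.0, 200.1, 89.2], 0.84)]
stand [([449.6, 213.9], 0.87)] [([418.5, 185.8, 100.5, 59.8], 0.76)]
aluminium_coupon [([144.2, 221.2], 0.67), ([221.3, 204.6], 0.31)] [([115.9, 215.9, 47.0, 10.2], 0.7)]
steel_coupon [([180.8, 212.6], 0.65)] [([242.8, 193.1, 28.5, 9.3], 0.75), ([159.0, 209.3, 38.2, 8.9], 0.49)]
white_coupon [([222.3, 205.5], 0.68), ([141.8, 220.1], 0.43)] [([205.0, 199.3, 27.7, 13.5], 0.67)]
```

View pics/side0.png

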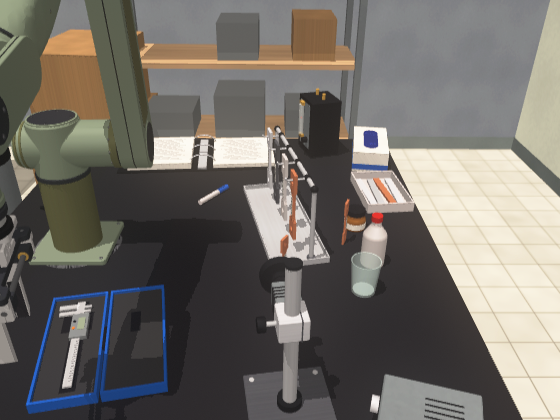

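View pics/top0.png

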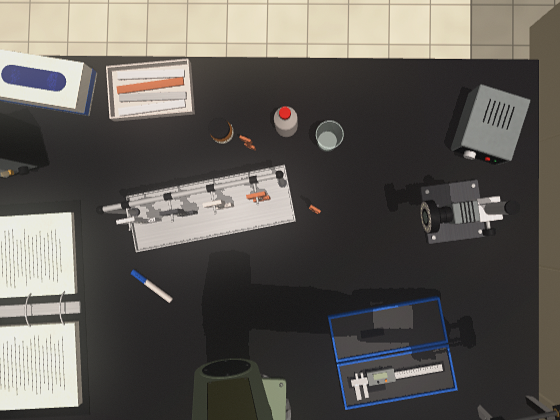

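The side view shows four coupons on the rack; the near one at (293,205) is reddish. The camera stand is at (290,320). Copper candidates in the top view:
- (258,196): on the rack's right-end hook, full 180 mm size.
- (314,209): a small one standing on its own.
- (248,143): a small one by the jar.
- (150,85): one lying in a tray.

Only the hung one fits the description. I'll measure and confirm it in a crop.

```bash
python3 - <<'E'
from h import *
S=camera("side");T=camera("top")
a=cv2.resize(S["pixels"][120:350,235:375],None,fx=2.5,fy=2.5,interpolation=cv2.INTER_CUBIC)
b=cv2.resize(T["pixels"][120:250,90:330],None,fx=1.8,fy=1.8,interpolation=cv2.INTER_CUBIC)
c=cv2.resize(T["pixels"][170:250,375:525],None,fx=2.9,fy=2.9,interpolation=cv2.INTER_CUBIC)
im=np.zeros((600,800,3),np.uint8)
im[:min(575,a.shape[0]),:350]=a[:575]
im[:b.shape[0],360:360+min(432,b.shape[1])]=b[:, :440]
im[260:260+c.shape[0],360:360+c.shape[1]]=c[:,:440]
cv2.imwrite("pics/crop1.png",im)
np.set_printoptions(precision=4,suppress=True)
# reddish pixels
for n,p in(("side",S),("top",T)):
    hsv=cv2.cvtColor(p["pixels"],cv2.COLOR_BGR2HSV)
    m=((hsv[...,0]<14)&(hsv[...,1]>110)&(hsv[...,2]>60)).astype(np.uint8)
    k,l,st,ce=cv2.connectedComponentsWithStats(m)
    for i in range(1,k):
        if st[i,4]<12: continue
        v,u=np.nonzero(l==i);ok=p["z_map"][v,u]>0
        if not ok.any(): continue
        w=world(p,u[ok],v[ok]); print(n,st[i],np.median(w,0),w.min(0),w.max(0))
    for t in("camera","stand","rack"):
        r=outline_of(p,t)
        if r:
            v,u=np.nonzero(r[0]["pixels"]);w=world(p,u,v);w=w[p["z_map"][v,u]>0]
            print(n,t,r[0]["bbox"],r[0]["conf"],np.percentile(w,[2,50,98],axis=0).tolist())
            np.save(f"{n}_{t}.npy",w)
    v,u=np.mgrid[0:420,0:560];np.save(f"{n}_cloud.npy",world(p,u,v));np.save(f"{n}_rgb.npy",p["pixels"])
E
```

```text
side [289 169   9  70 338] [ 0.5641 -0.0367  0.1439] [ 0.5559 -0.0526 -0.0027] [0.5971 0.4589 0.2244]
side [373 178  23  25 173] [0.8635 0.2824 0.011 ] [0.8443 0.2091 0.0031] [0.8866 0.3876 0.016 ]
side [342 199  24  46 284] [0.7098 0.0192 0.0356] [ 0.696  -0.0071 -0.0038] [0.7838 0.2536 0.1241]
side [371 212  13  11 115] [ 0.7623 -0.0908  0.1361] [ 0.75   -0.1011 -0.002 ] [0.8384 0.1673 0.1415]
side [281 235   7  21 109] [ 0.5395 -0.1642  0.1066] [ 0.5322 -0.1755  0.0772] [ 0.5469 -0.1465  0.1252]
side camera [256.3, 255.2, 54.9, 89.8] 0.79 [[0.48989306204827426, -0.5493924074739666, 0.16907268980743315], [0.5240147337911951, -0.5216805108434998, 0.21695242732056597], [0.5678258973859416, -0.3944506876710561, 0.23670732551355625]]
side stand [242.8, 258.2, 92.8, 161.8] 0.75 [[0.468130959583915, -0.5544990853717335, 0.010598742779770298], [0.5411246125513383, -0.5286604278878667, 0.01439203800345773], [0.6112157534829479, -0.4515441696682875, 0.31592515269211063]]
side rack [247.3, 128.3, 80.5, 134.1] 0.86 [[0.44399511167972844, -0.08850952771630499, -0.0019905218821495386], [0.54671
[... 834 characters left out ...]
a [422.5, 196.9, 81.3, 39.5] 0.95 [[0.4901409536370915, -0.5431115428353566, 0.01880922869860072], [0.5281590237986896, -0.4585909843407401, 0.22435884895489056], [0.5636827923859972, -0.39188788515619805, 0.2392143870746986]]
top stand [417.7, 182.1, 102.5, 64.6] 0.68 [[0.46586235160063044, -0.591679427195085, 0.01043024268779714], [0.5472508661358129, -0.5182031376715273, 0.015800756398629545], [0.6158110277430654, -0.4457661492623477, 0.31896401978254346]]
top rack [97.3, 166.1, 195.9, 86.1] 0.78 [[0.440638111694899, -0.09239156960748744, -0.0004190887647186381], [0.5360415796918032, 0.1099836611702385, 0.004592143412294192], [0.6325595760357924, 0.31186553330073935, 0.21349605232283625]]
```

View pics/crop1.png

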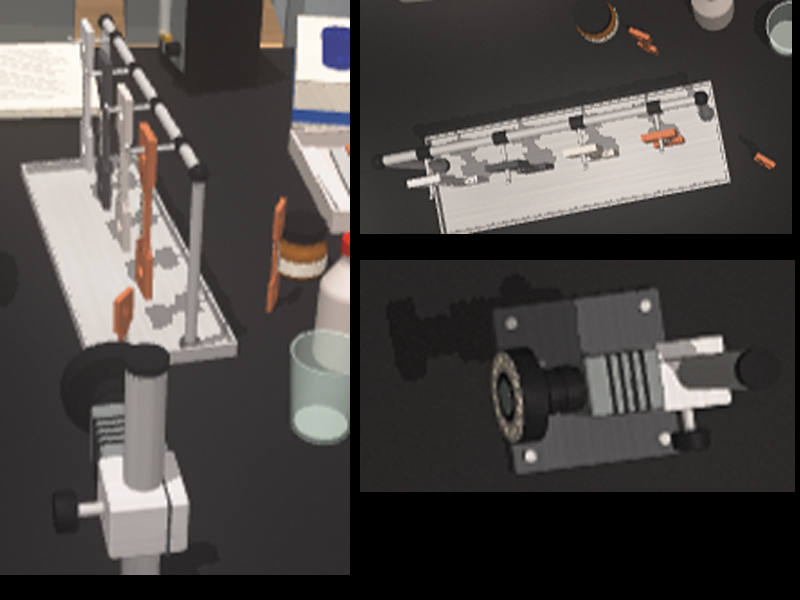

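The crop confirms it: the full-length copper coupon (180 mm, top at z≈0.224) hangs on the end hook nearest the camera. A small copper piece stands at about (0.539,-0.163), which I have to avoid. Next I fit the coupon pose, the bar direction and the lens axis.

```bash
python3 - <<'E'
from h import *
from scipy.optimize import least_squares
np.set_printoptions(precision=4,suppress=True)
for n in("side","top"):
    c=np.load(n+"_cloud.npy").reshape(-1,3);rgb=np.load(n+"_rgb.npy").reshape(-1,3).astype(int)
    sel=lambda x0,x1,y0,y1,z0,z1:(c[:,0]>x0)&(c[:,0]<x1)&(c[:,1]>y0)&(c[:,1]<y1)&(c[:,2]>z0)&(c[:,2]<z1)
    b=sel(.35,.7,-.45,-.15,-.02,.02);print(n,"bench z near focus",np.median(c[b,2]), "near rack", np.median(c[sel(.35,.43,-.1,.3,-.02,.02),2]))
    # post: cylinder above camera
    P=c[sel(.45,.62,-.62,-.5,.25 if n=="side" else .3,.33)]
    f=lambda q:np.hypot(P[:,0]-q[0],P[:,1]-q[1])-.0125
    if n=="side":
        r=least_squares(f,[np.median(P[:,0]),np.median(P[:,1])+.012],loss="soft_l1",f_scale=.002);print("post",r.x,len(P),np.sqrt(np.mean(r.fun**2)))
    print("post pts mean",P.mean(0),P.min(0),P.max(0))
    # ring
    R=c[sel(.47,.6,-.43,-.36,.13,.26)]
    print("ring box",len(R),R.min(0),R.max(0))
    def g(q):
        d=np.array([np.cos(q[0]),np.sin(q[0])]);s=(R[:,:2]@np.array([-d[1],d[0]]))-q[1]
        x=R[:,:2]@d
        rad=np.hypot(s,R[:,2]-q[2])-.036; fr=x-q[3]
        return np.where(rad>fr, rad, fr) if 0 else np.where(np.abs(rad)<np.abs(fr),rad,fr)
    best=min((least_squares(g,[y,-.53*np.sin(y)-.4*-np.cos(y)*0+(-.4)*np.cos(y),.2,.53*np.cos(y)-.395*np.sin(y)],loss="soft_l1",f_scale=.0015) for y in np.radians(range(70,121,10))),key=lambda r:r.cost)
    q=best.x;d=np.array([np.cos(q[0]),np.sin(q[0])]);ctr=q[3]*d+q[1]*np.array([-d[1],d[0]])
    print("ring yaw deg",np.degrees(q[0]),"front ctr",ctr,"z",q[2],"cost",best.cost,"med|res|",np.median(abs(best.fun)),"post->",ctr-.13*d,"focus",ctr+.12*d)
    # bar
    B=c[sel(.5,.7,-.15,.4,.196,.22)]
    B=B[(B[:,2]>.2)]
    l=cv2.fitLine(B[:,:2].astype(np.float32),cv2.DIST_HUBER,0,.003,.003).ravel();print("bar line",l,"yaw",np.degrees(np.arctan2(l[1],l[0])),len(B),np.median(B[:,2]))
    # coupon
    C=c[sel(.53,.6,-.08,.02,.14,.23)&(rgb[:,2]>1.5*rgb[:,0])];
    print("coupon",len(C),C.min(0),C.max(0),np.median(C,0));
    H=C[C[:,2]>.19];l=cv2.fitLine(H[:,:2].astype(np.float32),cv2.DIST_HUBER,0,.002,.002).ravel();print("head",len(H),l,H.mean(0))
    for t in("copper_coupon","coupon_hole"): pass
E
```

```text
side bench z near focus -0.000989172678340977 near rack -0.0016469894655669615
post [ 0.5421 -0.5216] 742 0.0023210458945950637
post pts mean [ 0.5418 -0.5294  0.2908] [ 0.5286 -0.5369  0.2501] [ 0.555  -0.5076  0.3189]
ring box 619 [ 0.4884 -0.4299  0.172 ] [ 0.5378 -0.3913  0.2389]
ring yaw deg 95.48830294187032 front ctr [ 0.5256 -0.4133] z 0.20147772470728048 cost 0.0013257887727018002 med|res| 0.0008995783112670727 post-> [ 0.5381 -0.5427] focus [ 0.5142 -0.2938]
bar line [ 0.221  -0.9753  0.5667  0.0791] yaw -77.23243 662 0.20795815688009262
coupon 198 [ 0.5553 -0.0526  0.1412] [ 0.5718 -0.0056  0.2244] [ 0.5637 -0.0366  0.1942]
head 110 [ 0.2768 -0.9609  0.5635 -0.0356] [ 0.5639 -0.0362  0.2102]
top bench z near focus 0.0010231602644863447 near rack 0.0006808904635997592
post pts mean [ 0.5406 -0.5208  0.3158] [ 0.5283 -0.5371  0.3001] [ 0.553  -0.5089  0.3219]
ring box 618 [ 0.4876 -0.4299  0.1712] [ 0.5585 -0.3903  0.242 ]
ring yaw deg 98.18264477604468 front ctr [ 0.5216 -0.3951] z 0.2024377808362556 cost 0.002000547093395974 med|res| 0.0006813985768099398 post-> [ 0.5401 -0.5237] focus [ 0.5045 -0.2763]
bar line [ 0.2122 -0.9772  0.5691  0.0996] yaw -77.75135 1358 0.21080674594425008
coupon 99 [ 0.5555 -0.0496  0.1706] [ 0.5689 -0.0098  0.2284] [ 0.562  -0.0315  0.224 ]
head 92 [ 0.2032 -0.9791  0.562  -0.0304] [ 0.562  -0.0304  0.2213]
```

```bash
python3 - <<'E'
from h import *
np.set_printoptions(precision=4,suppress=True)
p=camera("top");s=camera("side")
def ray(p,u,v):
    a=world(p,[u],[v],np.array([.1]))[0];b=world(p,[u],[v],np.array([2.]))[0];return a,(b-a)/np.linalg.norm(b-a)
def tri(q1,q2):
    (a,d),(b,e)=ray(s,*q1),ray(p,*q2)
    M=np.stack([d,-e],1);t=np.linalg.lstsq(M,b-a,rcond=None)[0];return (a+t[0]*d+b+t[1]*e)/2,np.linalg.norm(a+t[0]*d-b-t[1]*e)
for t in("copper_coupon","coupon_hole"):
    A=[r["at"] for r in tip_of(s,t) if 285<r["at"][0]<300 and r["at"][1]<215];B=[r["at"] for r in tip_of(p,t) if 245<r["at"][0]<270 and r["at"][1]>180]
    for a in A:
        for b in B: print(t,a,b,*tri(a,b))
c=np.load("top_cloud.npy").reshape(-1,3);rgb=np.load("top_rgb.npy").reshape(-1,3).astype(int)
# bar: points at z~.21, behind coupons (local x from guess)
for yaw in(12.2,):
    y=np.radians(yaw);ex=np.array([np.cos(y),np.sin(y)]);ey=np.array([-ex[1],ex[0]])
    lx=c[:,:2]@ex;ly=c[:,:2]@ey
    m=(c[:,2]>.2)&(c[:,2]<.216)&(c[:,0]>.5)&(c[:,0]<.7)&(c[:,1]>-.12)&(c[:,1]<.33)&(lx>.565)
    B=c[m];print(len(B),lx[m].min(),lx[m].max());l=cv2.fitLine(B[:,:2].astype(np.float32),cv2.DIST_HUBER,0,.002,.002).ravel()
    print("bar yaw",np.degrees(np.arctan2(l[1],l[0])),"local x at bar",np.median(lx[m]),"ends y",ly[m].min(),ly[m].max())
    k=(c[:,2]>.213)&(c[:,2]<.235)&(rgb[:,2]>1.4*rgb[:,0])&(np.abs(c[:,1]+.03)<.05)&(abs(c[:,0]-.56)<.03)
    print("top edge lx",np.percentile(lx[k],[0,50,100]),"ly",np.percentile(ly[k],[0,3,50,97,100]),"z",np.median(c[k,2]),k.sum(), "ctr world",np.median(lx[k])*ex+(ly[k].min()+ly[k].max())/2*ey)
E
```

```text
copper_coupon [289.7, 203.5] [262.3, 199.5] [ 0.5563 -0.0381  0.1436] 0.0017031097337732743
coupon_hole [293.2, 181.2] [253.9, 193.8] [ 0.5648 -0.0239  0.1978] 0.003299751417886974
1144 0.5650126416005554 0.5880269633065262
bar yaw -77.946014 local x at bar 0.5781574622626964 ends y -0.2143563378413072 0.2031907830039989
top edge lx [0.5395 0.5434 0.5476] ly [-0.1675 -0.1662 -0.1475 -0.1286 -0.1277] z 0.22502835677128102 78 ctr world [ 0.5623 -0.0294]
```

Call:
jog_arm(
  series=[
    {"fingers":66,"tx":0,"ty":0,"tz":-30},
    {"fingers":66,"tx":20,"ty":-16,"tz":-30},
    {"fingers":66,"tx":28,"ty":-22,"tz":-20},
    {"fingers":66,"tx":30,"ty":-23,"tz":0},
    {"fingers":66,"tx":30,"ty":-23,"tz":0},
    {"fingers":66,"tx":30,"ty":-23,"tz":0},
    {"fingers":66,"tx":30,"ty":-23,"tz":0},
    {"fingers":66,"tx":30,"ty":-23,"tz":0},
  ],
)

```text
invalid input at $.series[0]: expected keys fingers, tx, ty, tz, turn
```

The checks agree: the coupon is 35 mm ahead of the bar, 40 mm wide, and its top is at 0.225. The centre is (0.562,-0.029) and the rack yaw is 12°. The move call needs every key in each row.

Call:
jog_arm(
  series=[
    {"fingers":66,"tx":0,"ty":0,"tz":-30,"turn":0},
    {"fingers":66,"tx":20,"ty":-16,"tz":-30,"turn":0},
    {"fingers":66,"tx":28,"ty":-22,"tz":-20,"turn":0},
    {"fingers":66,"tx":30,"ty":-23,"tz":0,"turn":0},
    {"fingers":66,"tx":30,"ty":-23,"tz":0,"turn":0},
    {"fingers":66,"tx":30,"ty":-23,"tz":0,"turn":0},
    {"fingers":66,"tx":30,"ty":-23,"tz":0,"turn":0},
    {"fingers":66,"tx":30,"ty":-23,"tz":0,"turn":0},
  ],
)

```text
clock: 3.37
tcp_pos: [0.2892, -0.366, 0.2894]
ee_rot: [3.122, 0.331, 0.003]
force: [1.0, -0.7, 0.4]
opening: 0.0622
```

Call:
jog_arm(
  series=[
    {"fingers":66,"tx":31,"ty":-25,"tz":0,"turn":0},
    {"fingers":66,"tx":31,"ty":-25,"tz":0,"turn":0},
    {"fingers":66,"tx":31,"ty":-25,"tz":0,"turn":0},
    {"fingers":66,"tx":31,"ty":-25,"tz":0,"turn":0},
    {"fingers":66,"tx":31,"ty":-25,"tz":0,"turn":0},
    {"fingers":66,"tx":31,"ty":-25,"tz":0,"turn":0},
    {"fingers":66,"tx":31,"ty":-25,"tz":0,"turn":0},
    {"fingers":66,"tx":31,"ty":-25,"tz":0,"turn":0},
  ],
)

```text
clock: 4.03
tcp_pos: [0.4971, -0.1057, 0.2922]
ee_rot: [3.116, 0.326, 0.012]
force: [0.6, -1.1, 0.7]
opening: 0.062
```

Call:
jog_arm(
  series=[
    {"fingers":66,"tx":28,"ty":-22,"tz":0,"turn":0},
    {"fingers":66,"tx":26,"ty":-20,"tz":0,"turn":0},
    {"fingers":66,"tx":18,"ty":-13,"tz":0,"turn":0},
    {"fingers":66,"tx":5,"ty":-3,"tz":0,"turn":0},
    {"fingers":66,"tx":0,"ty":0,"tz":0,"turn":0},
    {"fingers":66,"tx":0,"ty":0,"tz":0,"turn":0},
  ],
)

```text
clock: 4.53
tcp_pos: [0.5657, -0.0211, 0.2919]
ee_rot: [3.115, 0.345, 0.014]
force: [0.4, -0.6, 0.1]
opening: 0.0621
```

```bash
python3 - <<'E'
from h import *
from scipy.spatial.transform import Rotation as R
np.set_printoptions(precision=4,suppress=True)
s=observe();M=R.from_rotvec(s["ee_rot"]).as_matrix();print(s["tcp_pos"],s["dq"],M)
d=np.array([.5623,-.0294,.185])-s["tcp_pos"];print("tool delta mm",M.T@d*1e3)
p=camera("side");cv2.imwrite("pics/s2.png",cv2.resize(p["pixels"][60:330,180:400],None,fx=2.2,fy=2.2,interpolation=cv2.INTER_CUBIC))
E
```

```text
[ 0.5657 -0.0211  0.2919] [ 0.0021  0.0038 -0.0009 -0.0087  0.0014 -0.006 ] [[ 0.9757  0.2189  0.01  ]
 [ 0.219  -0.9757 -0.0065]
 [ 0.0083  0.0086 -0.9999]]
tool delta mm [ -6.0294   6.4047 106.8967]
```

View pics/s2.png

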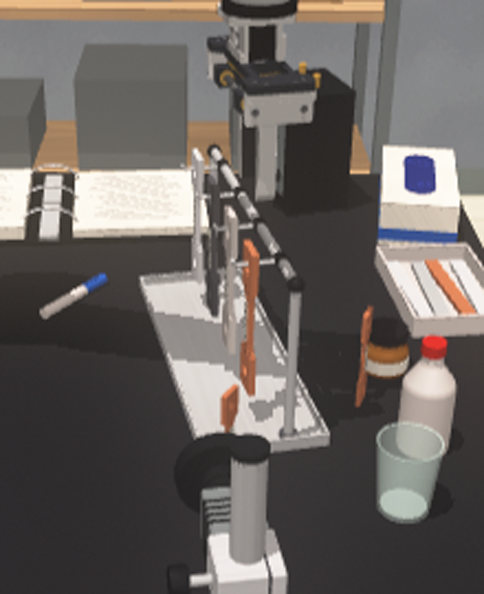

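The picture shows the gripper above the copper coupon (crop 250,310), clear of its neighbours. I align and go down.

Call:
jog_arm(
  series=[
    {"fingers":66,"tx":-6,"ty":6,"tz":15,"turn":0.01},
    {"fingers":66,"tx":0,"ty":0,"tz":22,"turn":0},
    {"fingers":66,"tx":0,"ty":0,"tz":20,"turn":0},
    {"fingers":66,"tx":0,"ty":0,"tz":20,"turn":0},
    {"fingers":66,"tx":0,"ty":0,"tz":0,"turn":0},
  ],
)

```text
clock: 5.0
tcp_pos: [0.5595, -0.0377, 0.216]
ee_rot: [3.114, 0.311, 0.023]
force: [-0.6, 0.3, -1.0]
opening: 0.0624
```

```bash
cat > g.py <<'E'
import sys
from h import *
from scipy.spatial.transform import Rotation as R
np.set_printoptions(precision=4,suppress=True)
s=observe();M=R.from_rotvec(s["ee_rot"]).as_matrix()
t=np.array([float(a) for a in sys.argv[1:4]])
print(s["clock"],s["tcp_pos"],"yaw",np.degrees(np.arctan2(M[1,0],M[0,0])),"z axis",M[:,2],"F",s["force"],s["opening"],"q",s["joint_pos"])
print("tool delta mm",M.T@(t-s["tcp_pos"])*1e3)
E
python3 g.py .5623 -.0294 .185
```

```text
5.0 [ 0.5595 -0.0377  0.216 ] yaw 11.413273575919938 z axis [ 0.0156 -0.0106 -0.9998] F [-0.6161  0.2795 -1.0018] 0.06239308422419755 q [-0.2172  0.1566  1.5781 -0.0071  1.3894  1.1557]
tool delta mm [ 3.9602 -7.9676 30.9475]
```

Call:
jog_arm(
  series=[
    {"fingers":66,"tx":3,"ty":-6,"tz":0,"turn":0},
    {"fingers":66,"tx":0,"ty":0,"tz":10,"turn":0},
    {"fingers":66,"tx":0,"ty":0,"tz":0,"turn":0},
  ],
)

```text
clock: 5.25
tcp_pos: [0.5607, -0.0341, 0.2073]
ee_rot: [3.114, 0.303, 0.024]
force: [-1.1, -0.6, -1.2]
opening: 0.0621
```

```bash
python3 g.py .5623 -.0294 .185; python3 g.py .5623 -.0294 .185
```

```text
5.25 [ 0.5607 -0.0341  0.2073] yaw 11.113862942782015 z axis [ 0.0168 -0.0116 -0.9998] F [-1.0516 -0.6457 -1.1651] 0.06206027859352909 q [-0.2099  0.1646  1.5871 -0.008   1.371   1.1686]
tool delta mm [ 2.131  -4.6053 22.3054]
5.25 [ 0.5607 -0.0341  0.2073] yaw 11.113862942782015 z axis [ 0.0168 -0.0116 -0.9998] F [-1.0516 -0.6457 -1.1651] 0.06206027859352909 q [-0.2099  0.1646  1.5871 -0.008   1.371   1.1686]
tool delta mm [ 2.131  -4.6053 22.3054]
```

Call:
jog_arm(
  series=[
    {"fingers":66,"tx":3,"ty":-5,"tz":12,"turn":-0.015},
    {"fingers":66,"tx":0,"ty":0,"tz":10,"turn":0},
    {"fingers":66,"tx":0,"ty":0,"tz":0,"turn":0},
  ],
)

```text
clock: 5.5
tcp_pos: [0.5653, -0.029, 0.1866]
ee_rot: [3.109, 0.328, 0.034]
force: [-0.2, -0.7, -0.7]
opening: 0.062
```

```bash
python3 g.py .5623 -.0294 .185; python3 - <<'E'
from h import *
p=camera("side");t=camera("top")
a=cv2.resize(p["pixels"][110:260,240:345],None,fx=3.8,fy=3.8,interpolation=cv2.INTER_CUBIC)
b=cv2.resize(t["pixels"][130:260,190:330],None,fx=2.8,fy=2.8,interpolation=cv2.INTER_CUBIC)
im=np.zeros((570,800,3),np.uint8);im[:a.shape[0],:a.shape[1]]=a;im[:b.shape[0],405:405+b.shape[1]]=b
cv2.imwrite("pics/s3.png",im)
E
```

```text
5.5 [ 0.5653 -0.029   0.1866] yaw 12.04311824109734 z axis [ 0.0229 -0.0129 -0.9997] F [-0.248  -0.6579 -0.7087] 0.062010108134670144 q [-0.1992  0.187   1.6052 -0.0084  1.3245  1.1635]
tool delta mm [-3.068  -0.2758  1.5084]
```

View pics/s3.png

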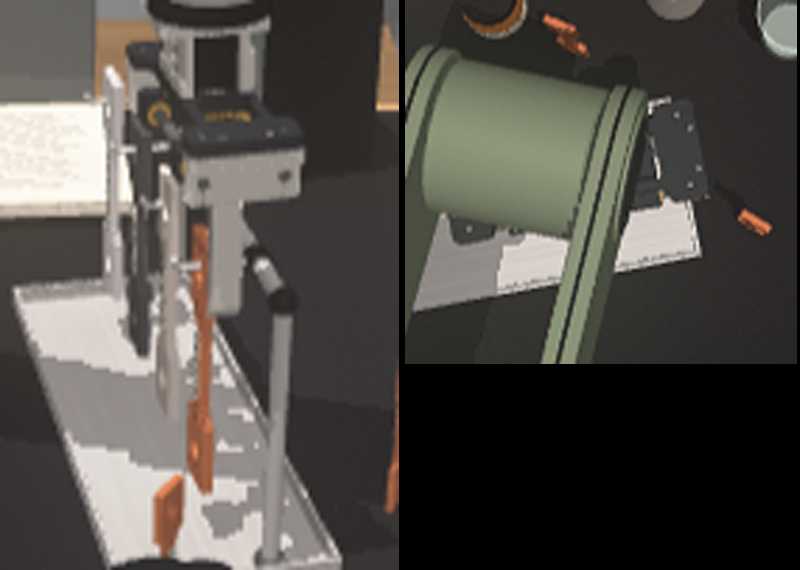

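Fingers straddle the upper head on both edges, clear of the hook and bar. I shift 3 mm back and close.

Call:
jog_arm(
  series=[
    {"fingers":66,"tx":-3,"ty":0,"tz":0,"turn":0},
    {"fingers":30,"tx":0,"ty":0,"tz":0,"turn":0},
    {"fingers":20,"tx":0,"ty":0,"tz":0,"turn":0},
    {"fingers":20,"tx":0,"ty":0,"tz":0,"turn":0},
  ],
)

```text
clock: 5.93
tcp_pos: [0.5636, -0.0297, 0.1891]
ee_rot: [3.108, 0.328, 0.039]
force: [0.7, -0.2, 0.0]
opening: 0.0457
```

```bash
python3 g.py .5623 -.0294 .185
```

```text
5.9333 [ 0.5636 -0.0297  0.1891] yaw 12.072401613461528 z axis [ 0.0266 -0.0136 -0.9996] F [ 0.7156 -0.193   0.0192] 0.04573907872682743 q [-0.2011  0.1786  1.6096 -0.0083  1.3246  1.1611]
tool delta mm [-1.3332 -0.6835  4.0707]
```

Call:
jog_arm(
  series=[
    {"fingers":20,"tx":-1,"ty":0,"tz":3,"turn":0},
    {"fingers":20,"tx":0,"ty":0,"tz":0,"turn":0},
    {"fingers":20,"tx":0,"ty":0,"tz":0,"turn":0},
  ],
)

```text
clock: 6.18
tcp_pos: [0.5637, -0.0289, 0.188]
ee_rot: [3.109, 0.329, 0.045]
force: [1.1, -0.6, -1.4]
opening: 0.0396
```

```bash
python3 g.py .5623 -.0294 .185
```

```text
6.1833 [ 0.5637 -0.0289  0.188 ] yaw 12.084351424035946 z axis [ 0.0299 -0.0117 -0.9995] F [ 1.0836 -0.6145 -1.4406] 0.039569113611793445 q [-0.2012  0.1774  1.6135 -0.0057  1.319   1.1603]
tool delta mm [-1.5489  0.1372  2.9439]
```

Gripped at 39.6 mm. I lift about 8 mm.

Call:
jog_arm(
  series=[
    {"fingers":20,"tx":0,"ty":0,"tz":-5,"turn":0},
    {"fingers":20,"tx":0,"ty":0,"tz":-3,"turn":0},
  ],
)

```text
clock: 6.35
tcp_pos: [0.5619, -0.0288, 0.1943]
ee_rot: [3.11, 0.329, 0.038]
force: [0.8, 0.0, -3.2]
opening: 0.0399
```

```bash
python3 g.py .5637 -.0289 .196
```

```text
6.35 [ 0.5619 -0.0288  0.1943] yaw 12.081638415668031 z axis [ 0.0258 -0.0115 -0.9996] F [ 0.8068  0.0347 -3.2366] 0.03989402462423447 q [-0.2013  0.171   1.6074 -0.0063  1.3356  1.1602]
tool delta mm [ 1.7695  0.5108 -1.6773]
```

Call:
jog_arm(
  series=[
    {"fingers":20,"tx":-2,"ty":0,"tz":-1.5,"turn":0},
  ],
)

```text
clock: 6.43
tcp_pos: [0.5598, -0.0292, 0.1956]
ee_rot: [3.11, 0.329, 0.037]
force: [1.3, -0.7, -2.7]
opening: 0.0398
```

```bash
python3 g.py .5637 -.0289 .196
```

```text
6.4333 [ 0.5598 -0.0292  0.1956] yaw 12.081023795285608 z axis [ 0.0251 -0.0115 -0.9996] F [ 1.325  -0.6714 -2.7017] 0.039757769474753485 q [-0.2028  0.1659  1.6106 -0.0063  1.3381  1.1587]
tool delta mm [ 3.922   0.5026 -0.3504]
```

Call:
jog_arm(
  series=[
    {"fingers":20,"tx":-10,"ty":0,"tz":-0.5,"turn":0},
    {"fingers":20,"tx":-10,"ty":0,"tz":-0.3,"turn":0},
  ],
)

```text
clock: 6.6
tcp_pos: [0.5399, -0.0336, 0.1958]
ee_rot: [3.11, 0.33, 0.037]
force: [0.5, -0.1, -2.8]
opening: 0.0396
```

```bash
python3 g.py .52 -.038 .196
```

```text
6.6 [ 0.5399 -0.0336  0.1958] yaw 12.123026277605467 z axis [ 0.0251 -0.0116 -0.9996] F [ 0.4847 -0.0567 -2.8056] 0.039625350063050305 q [-0.2185  0.124   1.6579 -0.006   1.3326  1.1422]
tool delta mm [-20.3259   0.1028  -0.6748]
```

Call:
jog_arm(
  series=[
    {"fingers":20,"tx":-12,"ty":0,"tz":-0.3,"turn":0},
    {"fingers":20,"tx":-12,"ty":0,"tz":-0.3,"turn":0},
    {"fingers":20,"tx":-12,"ty":0,"tz":-0.5,"turn":0},
    {"fingers":20,"tx":-12,"ty":0,"tz":-2,"turn":0},
    {"fingers":20,"tx":-4,"ty":0,"tz":-5,"turn":0},
  ],
)

```text
clock: 7.02
tcp_pos: [0.4789, -0.0452, 0.1999]
ee_rot: [3.111, 0.329, 0.024]
force: [-0.5, -0.3, -3.9]
opening: 0.0397
```

```bash
python3 g.py .505 -.2755 .29
```

```text
7.0167 [ 0.4789 -0.0452  0.1999] yaw 12.082701089704127 z axis [ 0.0167 -0.011  -0.9998] F [-0.4895 -0.3042 -3.8673] 0.03974296647999756 q [-0.2699 -0.0043  1.7847 -0.0063  1.3422  1.0915]
tool delta mm [-21.4161 231.9282 -87.0854]
```

Call:
jog_arm(
  series=[
    {"fingers":20,"tx":0,"ty":0,"tz":-10,"turn":0},
    {"fingers":20,"tx":0,"ty":0,"tz":-18,"turn":0},
    {"fingers":20,"tx":0,"ty":0,"tz":-20,"turn":0},
    {"fingers":20,"tx":0,"ty":0,"tz":-20,"turn":0},
    {"fingers":20,"tx":0,"ty":0,"tz":-15,"turn":0},
    {"fingers":20,"tx":0,"ty":0,"tz":-5,"turn":0},
  ],
)

```text
clock: 7.52
tcp_pos: [0.4746, -0.0442, 0.2941]
ee_rot: [3.112, 0.326, 0.024]
force: [-0.6, -0.2, -2.4]
opening: 0.0398
```

```bash
python3 g.py .505 -.2755 .29
```

```text
7.5167 [ 0.4746 -0.0442  0.2941] yaw 11.965199927567145 z axis [ 0.0167 -0.0104 -0.9998] F [-0.6205 -0.1609 -2.3629] 0.039805826801333544 q [-0.2707 -0.0786  1.6621 -0.0055  1.5392  1.0914]
tool delta mm [-18.2216 232.5069   6.9969]
```

Call:
jog_arm(
  series=[
    {"fingers":20,"tx":0,"ty":0,"tz":0,"turn":-0.06},
    {"fingers":20,"tx":0,"ty":0,"tz":0,"turn":-0.11},
    {"fingers":20,"tx":0,"ty":0,"tz":0,"turn":-0.11},
    {"fingers":20,"tx":0,"ty":0,"tz":0,"turn":-0.11},
    {"fingers":20,"tx":0,"ty":0,"tz":0,"turn":-0.11},
    {"fingers":20,"tx":0,"ty":0,"tz":0,"turn":-0.11},
    {"fingers":20,"tx":0,"ty":0,"tz":0,"turn":-0.11},
    {"fingers":20,"tx":0,"ty":0,"tz":0,"turn":-0.11},
  ],
)

```text
clock: 8.18
tcp_pos: [0.4774, -0.0443, 0.2995]
ee_rot: [2.675, 1.6, 0.026]
force: [0.8, 0.1, -2.6]
opening: 0.0397
```

```bash
python3 g.py .505 -.2755 .29
```

```text
8.1833 [ 0.4774 -0.0443  0.2995] yaw 61.76181866654181 z axis [ 0.027  -0.0123 -0.9996] F [ 0.8261  0.103  -2.552 ] 0.0397032152750707 q [-0.2699 -0.0825  1.655  -0.0047  1.5398  0.2231]
tool delta mm [-190.6657  133.3573   13.0875]
```

Call:
jog_arm(
  series=[
    {"fingers":20,"tx":-16,"ty":11,"tz":0,"turn":-0.11},
    {"fingers":20,"tx":-25,"ty":14,"tz":1,"turn":-0.11},
    {"fingers":20,"tx":-27,"ty":11,"tz":1,"turn":-0.11},
    {"fingers":20,"tx":-28,"ty":8.5,"tz":1,"turn":-0.11},
    {"fingers":20,"tx":-28,"ty":5.5,"tz":1,"turn":-0.11},
    {"fingers":20,"tx":-29,"ty":2.5,"tz":1,"turn":-0.06},
    {"fingers":20,"tx":-20,"ty":0,"tz":1,"turn":0},
    {"fingers":20,"tx":-10,"ty":0,"tz":1,"turn":0},
  ],
)

```text
clock: 8.85
tcp_pos: [0.5078, -0.2406, 0.2949]
ee_rot: [2.017, 2.372, 0.017]
force: [-0.4, 0.5, -3.0]
opening: 0.0397
```

```bash
python3 g.py .505 -.2755 .2545
```

```text
8.85 [ 0.5078 -0.2406  0.2949] yaw 99.24724818170772 z axis [ 0.0286 -0.0096 -0.9995] F [-0.4209  0.5273 -2.9981] 0.039683651707547084 q [-0.6014  0.1018  1.4784  0.0082  1.5324 -0.7632]
tool delta mm [-33.4624  -9.5051  40.6142]
```

Call:
jog_arm(
  series=[
    {"fingers":20,"tx":-10,"ty":-3,"tz":12,"turn":0.015},
    {"fingers":20,"tx":-12,"ty":-3,"tz":14,"turn":0},
    {"fingers":20,"tx":-8,"ty":-2,"tz":12,"turn":0},
    {"fingers":20,"tx":-3,"ty":-1,"tz":3,"turn":0},
  ],
)

```text
clock: 9.18
tcp_pos: [0.5053, -0.2773, 0.251]
ee_rot: [2.04, 2.352, 0.019]
force: [-0.1, 0.4, -3.0]
opening: 0.0396
```

```bash
python3 g.py .505 -.2755 .2545; python3 - <<'E'
from h import *
np.set_printoptions(precision=4,suppress=True)
im=np.zeros((600,800,3),np.uint8)
for n,(r0,r1,c0,c1,f,ox) in dict(side=(150,350,230,350,3,0),top=(160,280,300,440,2.9,380)).items():
    p=camera(n);a=cv2.resize(p["pixels"][r0:r1,c0:c1],None,fx=f,fy=f,interpolation=cv2.INTER_CUBIC);im[:a.shape[0],ox:ox+a.shape[1]]=a[:600]
    v,u=np.mgrid[0:420,0:560];c=world(p,u,v).reshape(-1,3);q=p["pixels"].reshape(-1,3).astype(int)
    m=(abs(c[:,0]-.505)<.05)&(abs(c[:,1]+.2755)<.05)&(c[:,2]>.08)&(c[:,2]<.3)
    np.savez(f"{n}_f.npz",c=c[m],q=q[m],uv=np.stack([u,v],-1).reshape(-1,2)[m])
    k=m&(q[:,2]>1.4*q[:,0]);print(n,m.sum(),k.sum(),c[k].min(0),c[k].max(0))
    for t in("copper_coupon","coupon_hole"): print(t,[(r["at"],r["conf"],proj(p,[.505,-.2755,.2015])) for r in tip_of(p,t)])
cv2.imwrite("pics/f1.png",im)
E
```

```text
9.1833 [ 0.5053 -0.2773  0.251 ] yaw 98.14043914250503 z axis [ 0.0293 -0.009  -0.9995] F [-0.0714  0.4166 -3.011 ] 0.03962724359512475 q [-0.6585  0.156   1.5066  0.0109  1.4503 -0.802 ]
tool delta mm [ 1.8153  0.0255 -3.5462]
side 1092 654 [ 0.4866 -0.2914  0.1399] [ 0.5281 -0.2703  0.2897]
copper_coupon [([266.5, 239.4], 0.7, array([268.6942, 236.3586])), ([347.7, 225.2], 0.5, array([268.6942, 236.3586])), ([287.8, 261.9], 0.45, array([268.6942, 236.3586]))]
coupon_hole [([344.7, 208.2], 0.61, array([268.6942, 236.3586])), ([285.4, 245.1], 0.47, array([268.6942, 236.3586]))]
top 33 33 [ 0.5045 -0.2812  0.1129] [ 0.5303 -0.2758  0.177 ]
copper_coupon [([249.8, 146.2], 0.69, array([368.9175, 223.8876])), ([220.6, 203.0], 0.57, array([368.9175, 223.8876])), ([313.2, 209.9], 0.49, array([368.9175, 223.8876])), ([373.7, 221.7], 0.46, array([368.9175, 223.8876]))]
coupon_hole [([315.4, 209.2], 0.6, array([368.9175, 223.8876])), ([375.6, 221.3], 0.43, array([368.9175, 223.8876])), ([244.8, 137.8], 0.39, array([368.9175, 223.8876]))]
```

View pics/f1.png

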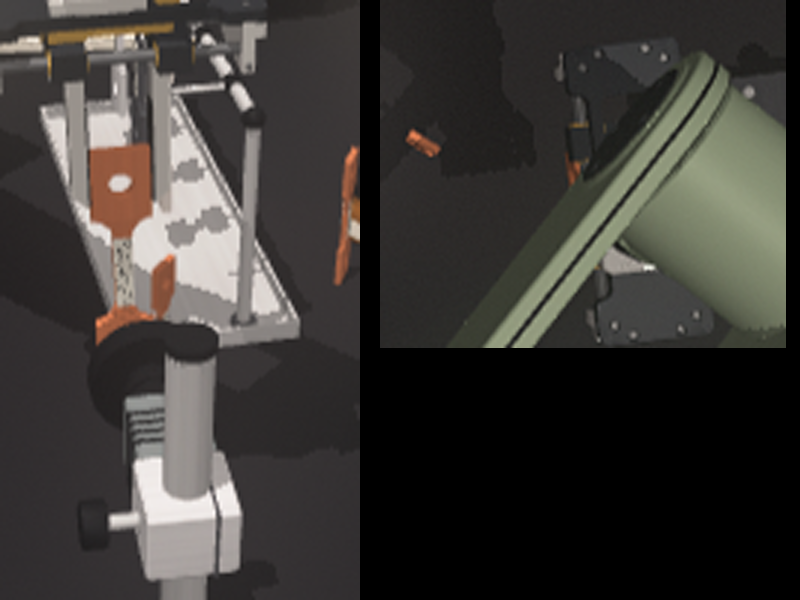

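The coupon is held by its upper head only, with the speckled face (side crop 122,270) toward the lens. I fit its pose relative to the lens axis.

```bash
cat > pose.py <<'E'
from h import *
np.set_printoptions(precision=4,suppress=True)
s=observe();print(s["clock"],s["tcp_pos"])
N=[]
p=camera("side")
v,u=np.mgrid[60:420,180:400];c=world(p,u,v).reshape(-1,3);q=p["pixels"][60:420,180:400].reshape(-1,3).astype(int)
P0=np.array([.505,-.2755,.2015]);y=np.radians(98.3);ex=np.array([np.cos(y),np.sin(y),0]);ey=np.array([-ex[1],ex[0],0])
l=np.stack([(c-P0)@ex,(c-P0)@ey,c[:,2]-P0[2]],-1)  # camera axes about focus
m=(abs(l[:,0])<.02)&(abs(l[:,1])<.0205)&(abs(l[:,2])<.092)
red=m&(q[:,2]>1.4*q[:,0]); wa=m&~red&(abs(l[:,1])<.01)&(abs(l[:,2])<.035)
F=red|wa
A=np.c_[np.ones(F.sum()),l[F,1],l[F,2]];w=np.ones(F.sum())
for _ in range(10):
    k=np.linalg.lstsq(A*w[:,None],l[F,0]*w,rcond=None)[0];r=l[F,0]-A@k;w=1/np.maximum(1,abs(r)/.001)
print("n",F.sum(),wa.sum(),"face x at focus %.4f, yaw err deg %.2f, pitch deg %.2f"%(k[0],np.degrees(k[1]),np.degrees(k[2])),"res",np.median(abs(r)))
rows=[]
for z in np.arange(-.05,.09,.004):
    b=F&(l[:,2]>=z)&(l[:,2]<z+.004)
    if b.sum()>4: rows.append((z+.002,(l[b,1].min()+l[b,1].max())/2,l[b,1].max()-l[b,1].min(),b.sum(),wa[b].sum()))
rows=np.array(rows);print(rows)
print("top z",l[red,2].max(),"white z",np.percentile(l[wa,2],[1,99]),"white y",l[wa,1].mean())
g=(rows[:,2]<.045);print("inplane fit",np.polyfit(rows[g,0],rows[g,1],1))
E
python3 pose.py
```

```text
9.4833 [ 0.5074 -0.2772  0.2555]
n 750 127 face x at focus -0.0088, yaw err deg 0.25, pitch deg 2.24 res 0.0011201866605670945
[[-0.048   0.0046  0.0162 11.      0.    ]
 [-0.044  -0.0037  0.0329 19.      0.    ]
 [-0.04   -0.0035  0.0331 34.      0.    ]
 [-0.036  -0.007   0.0231 24.      0.    ]
 [-0.032  -0.0074  0.0198 18.      0.    ]
 [-0.028  -0.0061  0.0111 11.      0.    ]
 [-0.024  -0.0047  0.0094  7.      5.    ]
 [-0.02   -0.0044  0.0092 13.     13.    ]
 [-0.016  -0.0046  0.0094 11.      9.    ]
 [-0.012  -0.0045  0.01    7.      6.    ]
 [-0.008  -0.0044  0.0099 10.     10.    ]
 [-0.004  -0.0044  0.0104 11.     10.    ]
 [ 0.     -0.0042  0.01    9.      7.    ]
 [ 0.004  -0.0042  0.0101 10.      9.    ]
 [ 0.008  -0.0043  0.0101 12.     12.    ]
 [ 0.012  -0.0045  0.0104 13.     13.    ]
 [ 0.016  -0.0044  0.0098  7.      7.    ]
 [ 0.02   -0.0036  0.0104 12.     12.    ]
 [ 0.024  -0.004   0.0109 14.     12.    ]
 [ 0.028  -0.0037  0.0122 13.      2.    ]
 [ 0.032  -0.0041  0.0141 13.      0.    ]
 [ 0.036  -0.0044  0.0179 16.      0.    ]
 [ 0.04   -0.0036  0.0317 25.      0.    ]
 [ 0.044  -0.0016  0.0354 38.      0.    ]
 [ 0.048  -0.0014  0.0353 33.      0.    ]
 [ 0.052  -0.0016  0.0354 31.      0.    ]
 [ 0.056  -0.0016  0.0356 45.      0.    ]
 [ 0.06   -0.0015  0.0348 28.      0.    ]
 [ 0.064  -0.0021  0.0365 23.      0.    ]
 [ 0.068  -0.0014  0.0349 21.      0.    ]
 [ 0.072  -0.0018  0.0349 23.      0.    ]
 [ 0.076  -0.0019  0.0347 34.      0.    ]
 [ 0.08   -0.0021  0.0364 37.      0.    ]
 [ 0.084  -0.0005  0.037  36.      0.    ]
 [ 0.088  -0.0008  0.0375 63.      0.    ]]
top z 0.09166640969596018 white z [-0.0237  0.0269] white y -0.004538840915457149
inplane fit [ 0.0234 -0.0037]
```

The face is 9 mm too close, 4 mm off sideways, and leans about 2.5° because of tool tilt drift. I test whether a slow inward stroke and a quick outward one takes the tilt off.

Call:
jog_arm(
  series=[
    {"fingers":20,"tx":7,"ty":-9.5,"tz":0,"turn":0},
    {"fingers":20,"tx":7,"ty":-9.5,"tz":0,"turn":0},
    {"fingers":20,"tx":7,"ty":-9.5,"tz":0,"turn":0},
    {"fingers":20,"tx":7,"ty":-9.5,"tz":0,"turn":0},
    {"fingers":20,"tx":7,"ty":-9.5,"tz":0,"turn":0},
  ],
)

```text
clock: 9.95
tcp_pos: [0.4576, -0.2482, 0.2576]
ee_rot: [2.022, 2.346, 0.023]
force: [-1.1, 0.3, -2.5]
opening: 0.0398
```

```bash
python3 g.py .505 -.2755 .2545
```

```text
9.95 [ 0.4576 -0.2482  0.2576] yaw 98.4661547671299 z axis [ 0.0431 -0.018  -0.9989] F [-1.1166  0.3376 -2.463 ] 0.03979982491237268 q [-0.6719  0.0179  1.6429  0.0129  1.4359 -0.8216]
tool delta mm [-33.8962  42.7055   5.6001]
```

Call:
jog_arm(
  series=[
    {"fingers":20,"tx":-17,"ty":23,"tz":0,"turn":0},
    {"fingers":20,"tx":-17,"ty":23,"tz":0,"turn":0},
  ],
)

```text
clock: 10.12
tcp_pos: [0.501, -0.2684, 0.2582]
ee_rot: [2.027, 2.355, 0.021]
force: [-0.6, -1.6, -1.6]
opening: 0.0394
```

```bash
python3 g.py .505 -.2755 .2545
```

```text
10.1167 [ 0.501  -0.2684  0.2582] yaw 98.54601318672698 z axis [ 0.0349 -0.0121 -0.9993] F [-0.6382 -1.6088 -1.5839] 0.03935988313722496 q [-0.6511  0.1296  1.5219  0.0116  1.4549 -0.8017]
tool delta mm [-7.5234  2.7534  3.9097]
```

Inward strokes add tilt and outward strokes remove it. I test vertical strokes and tangential strokes at different speeds in one go.

Call:
jog_arm(
  series=[
    {"fingers":20,"tx":0,"ty":0,"tz":-8,"turn":0},
    {"fingers":20,"tx":0,"ty":0,"tz":-8,"turn":0},
    {"fingers":20,"tx":0,"ty":0,"tz":-8,"turn":0},
    {"fingers":20,"tx":0,"ty":0,"tz":-8,"turn":0},
    {"fingers":20,"tx":0,"ty":0,"tz":-8,"turn":0},
  ],
)

```text
clock: 10.53
tcp_pos: [0.5013, -0.2668, 0.301]
ee_rot: [2.024, 2.358, 0.022]
force: [-0.2, -0.1, -2.8]
opening: 0.0398
```

Call:
jog_arm(
  series=[
    {"fingers":20,"tx":0,"ty":0,"tz":35,"turn":0},
  ],
)

```text
clock: 10.62
tcp_pos: [0.5077, -0.2709, 0.2778]
ee_rot: [2.009, 2.341, 0.024]
force: [1.9, -2.1, -0.5]
opening: 0.0397
```

Call:
jog_arm(
  series=[
    {"fingers":20,"tx":0,"ty":0,"tz":0,"turn":0},
    {"fingers":20,"tx":0,"ty":0,"tz":0,"turn":0},
    {"fingers":20,"tx":0,"ty":0,"tz":0,"turn":0},
    {"fingers":20,"tx":0,"ty":0,"tz":0,"turn":0},
  ],
)

```text
clock: 10.95
tcp_pos: [0.503, -0.2676, 0.275]
ee_rot: [2.016, 2.35, 0.023]
force: [-0.2, 0.2, -2.3]
opening: 0.04
```

Call:
jog_arm(
  series=[
    {"fingers":20,"tx":30,"ty":0,"tz":0,"turn":0},
  ],
)

```text
clock: 11.03
tcp_pos: [0.4996, -0.2425, 0.2761]
ee_rot: [2.018, 2.341, 0.02]
force: [0.8, 1.1, -2.3]
opening: 0.0399
```

Call:
jog_arm(
  series=[
    {"fingers":20,"tx":-10,"ty":0,"tz":0,"turn":0},
    {"fingers":20,"tx":-10,"ty":0,"tz":0,"turn":0},
    {"fingers":20,"tx":-10,"ty":0,"tz":0,"turn":0},
  ],
)

```text
clock: 11.28
tcp_pos: [0.5053, -0.2676, 0.2814]
ee_rot: [2.009, 2.346, 0.026]
force: [0.3, -0.9, -2.2]
opening: 0.0397
```

```bash
python3 g.py .505 -.2755 .2545
```

```text
11.2833 [ 0.5053 -0.2676  0.2814] yaw 98.82145313358674 z axis [ 0.0509 -0.0214 -0.9985] F [ 0.3018 -0.8699 -2.1519] 0.039748800392336144 q [-0.6467  0.1109  1.4961  0.0136  1.481  -0.8022]
tool delta mm [-6.939  -2.7348 27.0446]
```

Fast strokes shift the tilt during the row and the next row locks it in: the fast downward row added +0.02. So I try fast up and slow down.

Call:
jog_arm(
  series=[
    {"fingers":20,"tx":0,"ty":0,"tz":-40,"turn":0},
  ],
)

```text
clock: 11.37
tcp_pos: [0.4998, -0.2665, 0.3132]
ee_rot: [2.021, 2.357, 0.023]
force: [-0.9, 0.1, -5.4]
opening: 0.0396
```

Call:
jog_arm(
  series=[
    {"fingers":20,"tx":0,"ty":0,"tz":-40,"turn":0},
  ],
)

```text
clock: 11.45
tcp_pos: [0.4979, -0.2669, 0.3536]
ee_rot: [2.024, 2.358, 0.023]
force: [0.5, -0.3, -2.5]
opening: 0.0396
```

Call:
jog_arm(
  series=[
    {"fingers":20,"tx":0,"ty":0,"tz":0,"turn":0},
  ],
)

```text
clock: 11.53
tcp_pos: [0.5008, -0.2705, 0.363]
ee_rot: [2.015, 2.345, 0.024]
force: [0.6, 0.0, -1.1]
opening: 0.0396
```

Call:
jog_arm(
  series=[
    {"fingers":20,"tx":0,"ty":0,"tz":10,"turn":0},
    {"fingers":20,"tx":0,"ty":0,"tz":10,"turn":0},
    {"fingers":20,"tx":0,"ty":0,"tz":10,"turn":0},
    {"fingers":20,"tx":0,"ty":0,"tz":10,"turn":0},
    {"fingers":20,"tx":0,"ty":0,"tz":10,"turn":0},
    {"fingers":20,"tx":0,"ty":0,"tz":10,"turn":0},
    {"fingers":20,"tx":0,"ty":0,"tz":10,"turn":0},
    {"fingers":20,"tx":0,"ty":0,"tz":10,"turn":0},
  ],
)

```text
clock: 12.2
tcp_pos: [0.5036, -0.2742, 0.2702]
ee_rot: [2.022, 2.347, 0.023]
force: [0.4, 0.2, -2.8]
opening: 0.0399
```

```bash
python3 g.py .505 -.2755 .2545
```

```text
12.2 [ 0.5036 -0.2742  0.2702] yaw 98.46831696140856 z axis [ 0.0428 -0.0175 -0.9989] F [ 0.4049  0.1835 -2.7525] 0.03992485687267343 q [-0.657   0.1268  1.5009  0.0123  1.4693 -0.8062]
tool delta mm [-1.1003  0.6171 15.791 ]
```

Understood: each row locks in the transient orientation, and a hold during camera calls does not. So the cycle is one fast up row, a null row to lock, a hold, then one down row and a hold.

```bash
cat > hold.py <<'E'
from h import *
from scipy.spatial.transform import Rotation as R
np.set_printoptions(precision=4,suppress=True)
for _ in range(6): camera("top")
s=observe();M=R.from_rotvec(s["ee_rot"]).as_matrix();z=M[:,2]
print(s["clock"],s["tcp_pos"],"yaw %.2f"%np.degrees(np.arctan2(M[1,0],M[0,0])),"z",z,"need dz",np.array([-.004,.027])-z[:2],"tool delta",M.T@(np.array([.505,-.2755,.2545])-s["tcp_pos"])*1e3,"dq",abs(s["dq"]).max())
E
python3 hold.py
```

```text
12.5 [ 0.5047 -0.2752  0.274 ] yaw 98.46 z [ 0.0467 -0.0205 -0.9987] need dz [-0.0507  0.0475] tool delta [ 0.1975 -0.6272 19.4566] dq 0.007718644070917807
```

Call:
jog_arm(
  series=[
    {"fingers":20,"tx":0,"ty":0,"tz":-40,"turn":0},
    {"fingers":20,"tx":0,"ty":0,"tz":0,"turn":0},
  ],
)

```text
clock: 12.67
tcp_pos: [0.5018, -0.2735, 0.3139]
ee_rot: [2.021, 2.345, 0.023]
force: [1.8, -1.6, 0.0]
opening: 0.0399
```

```bash
python3 hold.py
```

```text
12.9667 [ 0.498  -0.2707  0.3036] yaw 98.47 z [ 0.0302 -0.008  -0.9995] need dz [-0.0342  0.035 ] tool delta [-5.1603  4.7907 49.3382] dq 0.005446485573019372
```

Call:
jog_arm(
  series=[
    {"fingers":20,"tx":0,"ty":0,"tz":30,"turn":0},
  ],
)

```text
clock: 13.05
tcp_pos: [0.5024, -0.2736, 0.2802]
ee_rot: [2.023, 2.348, 0.023]
force: [1.5, -1.2, -1.7]
opening: 0.0401
```

```bash
python3 hold.py
```

```text
13.35 [ 0.4993 -0.2712  0.2746] yaw 98.48 z [ 0.0312 -0.0087 -0.9995] need dz [-0.0352  0.0357] tool delta [-4.7996  4.3758 20.2882] dq 0.01516884513068472
```

It works: about −0.019 per cycle. Two more cycles.

Call:
jog_arm(
  series=[
    {"fingers":20,"tx":0,"ty":0,"tz":-40,"turn":0},
    {"fingers":20,"tx":0,"ty":0,"tz":0,"turn":0},
  ],
)

```text
clock: 13.52
tcp_pos: [0.4968, -0.2699, 0.3144]
ee_rot: [2.035, 2.361, 0.021]
force: [1.3, -0.7, 0.2]
opening: 0.04
```

```bash
python3 hold.py
```

```text
13.8167 [ 0.4931 -0.2671  0.3044] yaw 98.48 z [ 0.0142  0.0044 -0.9999] need dz [-0.0182  0.0226] tool delta [-10.1589   9.8271  50.0094] dq 0.00431032502275581
```

Call:
jog_arm(
  series=[
    {"fingers":20,"tx":0,"ty":0,"tz":-40,"turn":0},
    {"fingers":20,"tx":0,"ty":0,"tz":0,"turn":0},
  ],
)

```text
clock: 13.98
tcp_pos: [0.4896, -0.265, 0.3397]
ee_rot: [-2.049, -2.377, -0.019]
force: [1.9, -0.6, 0.0]
opening: 0.04
```

```bash
python3 hold.py
```

```text
14.2833 [ 0.4869 -0.263   0.3314] yaw 98.46 z [-0.0063  0.0202 -0.9998] need dz [0.0023 0.0068] tool delta [-16.6728  16.3244  76.5324] dq 0.004862419823465225
```

Tilt is now within 0.4° of the target. I go down to the focus in single held rows.

Call:
jog_arm(
  series=[
    {"fingers":20,"tx":-5,"ty":8,"tz":39,"turn":0},
  ],
)

```text
clock: 14.37
tcp_pos: [0.499, -0.2689, 0.301]
ee_rot: [-2.051, -2.379, -0.019]
force: [2.3, -0.3, -0.4]
opening: 0.0399
```

```bash
python3 hold.py
```

```text
14.6667 [ 0.4957 -0.2662  0.2935] yaw 98.47 z [-0.0051  0.0192 -0.9998] need dz [0.0011 0.0078] tool delta [-11.3042   7.9474  38.7605] dq 0.01688227768694086
```

Call:
jog_arm(
  series=[
    {"fingers":20,"tx":-4,"ty":8,"tz":36,"turn":0},
  ],
)

```text
clock: 14.75
tcp_pos: [0.5082, -0.2719, 0.2676]
ee_rot: [2.05, 2.377, 0.019]
force: [1.4, -0.9, -0.9]
opening: 0.04
```

```bash
python3 hold.py; python3 pose.py
```

```text
15.05 [ 0.5046 -0.2689  0.2596] yaw 98.47 z [-0.0028  0.0174 -0.9998] need dz [-0.0012  0.0096] tool delta [-6.6658 -0.5815  4.9739] dq 0.0064504899911486105
15.05 [ 0.5046 -0.2689  0.2596]
n 846 130 face x at focus 0.0030, yaw err deg 0.14, pitch deg -0.44 res 0.0011138238679260736
[[-0.048  -0.0014  0.0376 30.      0.    ]
 [-0.044  -0.0014  0.0369 29.      0.    ]
 [-0.04   -0.0012  0.0376 32.      0.    ]
 [-0.036  -0.0014  0.0374 35.      0.    ]
 [-0.032  -0.0003  0.0303 29.      0.    ]
 [-0.028  -0.0024  0.0152 13.      0.    ]
 [-0.024  -0.0013  0.0124 11.      0.    ]
 [-0.02   -0.0014  0.0114 12.      8.    ]
 [-0.016  -0.0021  0.01   11.     11.    ]
 [-0.012  -0.0012  0.012  13.     10.    ]
 [-0.008  -0.0013  0.0119 10.      9.    ]
 [-0.004  -0.0004  0.0096 12.      9.    ]
 [ 0.     -0.0014  0.0115 10.      9.    ]
 [ 0.004  -0.0013  0.011  13.     11.    ]
 [ 0.008  -0.0015  0.0116 13.     12.    ]
 [ 0.012  -0.0012  0.0115 12.     10.    ]
 [ 0.016  -0.0012  0.0112 12.     10.    ]
 [ 0.02   -0.0014  0.0113  9.      8.    ]
 [ 0.024  -0.0011  0.0114 13.     12.    ]
 [ 0.028  -0.0012  0.0117 13.     10.    ]
 [ 0.032  -0.0013  0.0116 10.      1.    ]
 [ 0.036  -0.0018  0.0141 15.      0.    ]
 [ 0.04   -0.001   0.0195 16.      0.    ]
 [ 0.044   0.0005  0.035  25.      0.    ]
 [ 0.048  -0.0005  0.0368 42.      0.    ]
 [ 0.052  -0.0004  0.0367 32.      0.    ]
 [ 0.056  -0.001   0.0357 34.      0.    ]
 [ 0.06   -0.0009  0.0352 39.      0.    ]
 [ 0.064  -0.0016  0.0373 28.      0.    ]
 [ 0.068  -0.0018  0.0369 24.      0.    ]
 [ 0.072  -0.002   0.037  21.      0.    ]
 [ 0.076  -0.0007  0.0351 28.      0.    ]
 [ 0.08   -0.0019  0.0371 35.      0.    ]
 [ 0.084  -0.002   0.0369 34.      0.    ]
 [ 0.088  -0.0019  0.0369 38.      0.    ]]
top z 0.09199775601173854 white z [-0.0203  0.0297] white y -0.0019702433640080654
inplane fit [-0.0002 -0.0013]
```

Upright and square to within 0.5°. Remaining offsets are 3 mm in depth, about 1 mm lateral and 5 mm in height. One small correction.

Call:
jog_arm(
  series=[
    {"fingers":20,"tx":-2.5,"ty":-1.2,"tz":6.5,"turn":0},
  ],
)

```text
clock: 15.18
tcp_pos: [0.5052, -0.2722, 0.2561]
ee_rot: [-2.046, -2.374, -0.019]
force: [0.3, 1.0, -2.0]
opening: 0.0395
```

```bash
python3 hold.py; python3 pose.py | grep -v '\[ *-\?0\.[0-9]* .*\. *\]'; python3 - <<'E'
from h import *
im=np.zeros((600,800,3),np.uint8)
p=camera("side");a=cv2.resize(p["pixels"][100:340,215:375],None,fx=2.5,fy=2.5,interpolation=cv2.INTER_CUBIC);im[:600,:400]=a
p=camera("top");a=cv2.resize(p["pixels"][100:300,90:360],None,fx=1.45,fy=1.45,interpolation=cv2.INTER_CUBIC);im[:a.shape[0],405:405+a.shape[1]]=a
cv2.imwrite("pics/end.png",im)
E
```

```text
15.4833 [ 0.5039 -0.2716  0.2534] yaw 98.46 z [-0.0022  0.017  -0.9999] need dz [-0.0018  0.01  ] tool delta [-4.0108  0.5613 -1.1984] dq 0.001570012542599562
15.4833 [ 0.5039 -0.2716  0.2534]
n 892 130 face x at focus 0.0004, yaw err deg -0.61, pitch deg -0.58 res 0.0012038266291452908
top z 0.09075252571393588 white z [-0.0268  0.0239] white y -0.0016070980384733174
inplane fit [ 0.0023 -0.0006]
```

View pics/end.png

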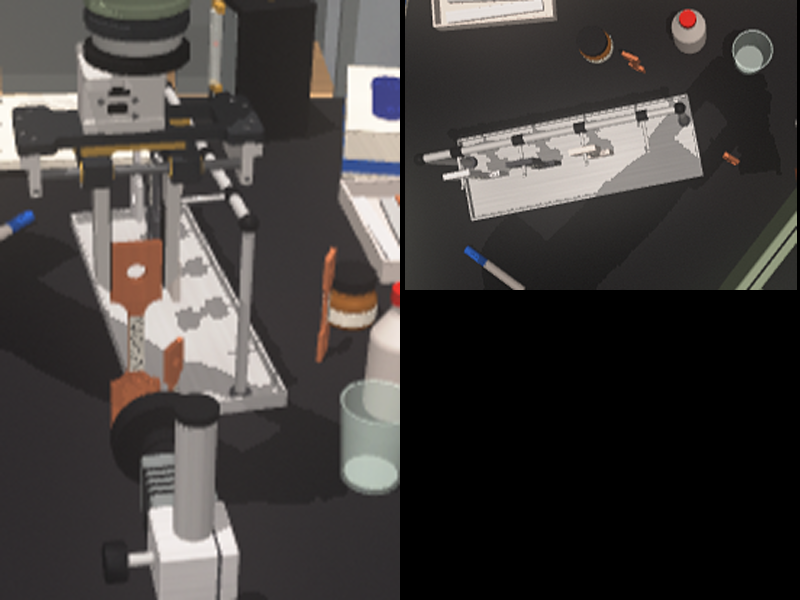

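The picture shows the coupon at (135,320), held only by its head and facing the lens. The other three coupons and the small items are in place. The fitted offsets are about 1.5 mm or less and the angles about 0.6°, so I hand in.

```bash
python3 -c "
from workcell import *
s=observe();print(s['clock'],s['opening'],abs(s['dq']).max());print(finish_job())"
```

```text
15.6333 0.0395853964049196 0.0015869086543684485
the job is handed in; nothing more can be done
None
```

I lifted the copper coupon off its end hook and handed the job in while holding it at the camera's focus point, at 15.6 s of the 45 s allowed. I gripped it only by the side edges of its upper head, raised it about 8 mm, drew it clear along the hook and turned it about 86° to face the lens.

**Last checks (fitted from the side camera):**
- **Patch position:** the middle of the speckled patch is about 0.4 mm off in depth, about 1–1.5 mm off sideways and about 1.5 mm low. The camera calibration is itself only good to about 2 mm.
- **Angle:** the face is about 0.6° off square in yaw and 0.6° in pitch. The in-plane lean is about 0.1°.
- **Grip and surroundings:** the grip measures 39.6 mm and the arm was still. The other three coupons and everything else in the last pictures are where they were.

**What went wrong on the way:** the tool slowly tilted during the moves. On first arrival the coupon leaned about 2.6°, and the tool tilt grew to about 3° while I tested ways to fix it. I took it out with quick up-strokes followed by holds, then measured again.

The tool pose and the camera fit still differ on the remaining lean by about half a degree.

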